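Open the pushpin jar, then slide the cork pin rail out over the riser's edge and hold it

ROBOT

A 7-joint arm with a two-finger parallel gripper is mounted at the origin on the work surface. World frame = base frame: x ahead of the robot, y to its left, z up, the work surface at z = 0. Lengths are in m, angles in rad, forces in N, time in s.
With the tool pointing down it reaches from about 0.35 to 0.9 m from the base axis. Payload 7.2 kg.
Tool frame: the origin (TCP) lies between the finger pads, 19 mm behind the fingertips; this is the grasp point; z points along the fingers, y is the line along which they close (so a half turn about z gives the same grasp; the last joint's range is limited). The gripper opens to 85 mm and grips with 20 to 120 N. Pads are 22 mm wide; open, the fingers measure 114 mm over their backs; the gripper's body (76 mm by 85 mm) begins 54 mm behind the grasp point. The pads swing forward as they close: fully open they stand 13 mm farther back than shut.
Start: joints at [-1.272, 0.411, -0.013, 1.596, 0.006, 1.134, -0.082], TCP at [0.224, 0.583, 0.25] pointing down, gripper open.
Joint ranges: [-2.95, 2.95], [-0.29, 1.99], [-1.47, 1.44], [0.14, 2.54], [-1.03, 4.17], [0.13, 1.85], [-2.86, 2.86]. Speed limits (rad/s): [2.39, 2.39, 3.01, 3.01, 3.14, 3.14, 3.14].

INTERFACE

Orientations are given as a rotation vector (axis times angle).
In Python, from cell import env, get_image, regions_of gives the robot as it stands.
- The arm moves only by the tool play_rows, never from a script. Its argument "motion" is a list of rows, each an object with "twist": the turn, a rotation vector about the tool's x, y, z in degrees, a list of three; "dp": the shift along the tool's x, y, z in mm, a list of three; "jaw": the finger opening in mm, from 0 to 85.4. A call has exactly 8 rows; each row is the pose to reach, as a shift and turn from the pose commanded when the call began, along the tool's axes at that moment; what a row does not reach only later rows make up. A row lasts 1/8 s, in which the tool goes at most 62.5 mm and 10.7 degrees, less where a joint would pass 70% of its speed; a pose out of reach is approached as far as the arm can. A call with a gripper value outside its range is refused whole. The fingers move at their own pace and stop on an object; "grip_force" is the grip in N (left out, the last holds). Time passes only in rows, so rows that repeat a pose let the fingers close, or fill a call up. It gives the time, the measured TCP pose, the force, the opening and the grip force at its end, in the units of the state.
- env.get_obs(): the state, without advancing time (a new reading comes with each control period).
- get_image(name): name is "scene" or "top" or "wrist"; returns a dict with "frame" (480x640x3 uint8, red, green, blue), "z_map" (480x640 float32, m along the optical axis (not along the pixel's ray), 0 where there is no reading), "intrinsics" (3x3 intrinsics, pixels), "R" (3x3) and "t" (3): a world point X has camera coordinates R X + t. Camera axes: x right, y down, z forward; pixel columns grow to the right and rows downward; lengths in m; the calibration is good to about 2 mm. A picture is of the moment at which its call begins.
- env.finish_job(): hands the job in; it is judged then, once.
Trained networks look in a picture, given as the dict that the camera call returned (one of the last four; its "shot" number tells which), for a name from the list of things; names that differ only in an ending like _2 or _b are one class to them, and where a whole thing is asked for, a point or a joint stands for the part that bears it (a point fixed in the world has none). Each returns a list of dicts, best first, with "p" (0 to 1); they miss things now and then, are a little off and sometimes report something else, mostly with a low value. They report only what shows in the picture. A call takes as long as a camera call. They do not tell look-alikes from the thing itself.
- regions_of(query, picture): "pixels" (480x640 bool, what is visible of it) and "at" ([column, row] in pixels, amid what is visible of it).
The state is a dict: "t": time; "joint_positions": joint angles; "qvel": joint speeds; "joint_torque": joint torques, N m; "tcp_pos": TCP position; "tool_rot": TCP orientation; "contact_force": force on the tool from outside, world axes, zero at the start; "torque": the same for the moment, N m; "finger_gap": finger opening in m; "finger_force": force on a finger pad.
Only numpy, scipy, OpenCV 4.12 (cv2) and the standard library are available. Lean on these libraries where they do the work, as an engineer would, in place of code of your own. Each camera call takes 0.05 s, during which the arm holds its last target. There are 200 camera calls.

TASK

A colleague at the visitors' side wants to pin slips along the pin rail (the wooden strip with a cork face that lies on the desk riser): first lift the domed lid off the pushpin jar by its knob and set it down gently, knob up, on the bare counter. Then slide the rail along the riser, without lifting or tipping it, straight out over the riser's far edge (the one away from you) until the joint between cork and bare wood is right over that edge and the rail is square to it. Finish while still holding the bare wooden end flat down on the riser, since let go it would tip off, and leave everything else standing where it is.

Things in the scene. Friction and masses are not known exactly. Their poses are not given: they have to be found in the camera images.
- lid: domed tin lid, loose on the jar, 76 mm across, 42 mm high, about 70 g. Origin: centre of its flat underside, z up through the knob. A plug below, 57 mm across and 6 mm deep, sits loosely in the jar's 64 mm mouth; the flange lies on the rim; the dome tops out 20 mm above the origin. On the counter it stands on the plug with its origin at height 0
- lid_knob (a point): centre of the top of the lid's round knob, 42 mm above the lid's underside, on its axis. The knob's head is 20 mm across and 15 mm tall (its underside 15 mm below this point, 7 mm over the dome); a grasp from above with the TCP level with this point takes it
- jar: clear glass jar of pushpins, a plain cylinder 72 mm across and 75 mm high, about 0.32 kg, loose on the turntable's tray, 78 mm from its centre. Origin: centre of its underside, z up. With the lid on, the lid's origin lies 69 mm above it
- turntable: chrome rotary desk turntable, fixed left or right of the middle of the counter (the riser is on the other side; the counter between them, at least 140 mm wide, is bare from x = 0.44 to 0.66 m). Origin: on its axis at counter height. Its round tray, 282 mm across, floor 24 mm and rim 32 mm above the counter, can turn; it carries the jar, stapler, punch and eraser
- riser: dark wooden desk riser (low shelf) fixed on the counter: top board 230 mm (its x) by 320 mm (its y), upper face 85 mm above the counter, on two side panels. Origin: under its centre at counter height; its x axis points outward to the visitors' side, away from the robot, square to the far edge
- riser_edge (a point): middle of the riser's far (visitors' side) upper edge, 115 mm along the riser's x from its origin, 85 mm above the counter; the edge runs along the riser's y
- pin_rail: the pin rail: loose wooden strip 300 mm long (its x), 50 mm wide (its y), 16 mm thick, about 0.2 kg, lying flat on the riser, cork end outward, overhanging by 60 to 100 mm. Origin: centre of its underside, its balance point; x points to the cork end. The outer 180 mm are faced with cork, the inner 120 mm (x -150 to -30 mm) are bare pale wood, to be gripped across the width
- rail_joint (a point): middle of the joint line across the rail's top face where the cork meets the bare wood: x = -30 mm on the rail, 16 mm above its underside. To be brought right over the riser's far edge; the rail then overhangs by 180 mm, 30 mm past its balance point
- rail_tail (a point): middle of the lower edge of the rail's bare inner end: x = -150 mm on the rail, at its underside
- stapler: white stapler 126 by 36 by 54 mm on the turntable's tray; origin under its centre. Leave alone
- hole_punch: yellow two-hole punch 100 by 50 by 60 mm on the tray; origin under its centre. Leave alone
- eraser: red eraser block 55 by 24 by 14 mm on the tray; origin under its centre. Leave alone
- call_bell: chrome call bell, 76 mm across and 59 mm high, on the riser beside the rail; origin under its centre. Leave alone
- name_plate: walnut name plate stand 215 mm wide (its y), 55 mm deep and 57 mm high, on the counter beyond the middle; origin under its centre. Leave alone
- tape_dispenser: black tape dispenser 145 by 58 by 82 mm at one side of the counter; origin under its centre. Leave alone
- pen_cup: dark steel cup of pens, 78 mm across, 95 mm high, pens up to 160 mm, at one side of the counter; origin under its centre. Leave alone
Mind the look-alikes: they are no part of the job. What is shaped like the jar but blue or pink is not meant.

How it is judged:
On the way, in this order (a step that is already met when the one before it is completed fails the run):
1. the lid is lifted off the jar by the fingers, clear of the rim (z of lid in the frame of jar above 0.09 m and contact force between the fingers and lid above 0.2 N and contact force between lid and jar below 0.02 N), for 0.1 s.
2. the lid lies on the counter, knob up, let go and at rest (height (world z) of lid below 0.004 m and angle between lid's own z axis and vertical below 0.1 rad and contact force between the fingers and lid below 0.02 N and linear speed of lid below 0.02 m/s), for 0.2 s.
At the end, for the whole second after the job is handed in: Fingers still hold the rail (over 1 N); it lies flat (tilt under 0.03 rad) and still on the riser, pressing on it with over 1 N, its cork joint within 5 mm of the far edge, within 0.07 rad of square; the lid lies on the counter knob up, the jar is upright (x of rail_joint in the frame of riser_edge between -0.005 and 0.005 m and angle between the x axis of pin_rail and the x axis of riser, either way round below 0.07 rad and angle between pin_rail's own z axis and vertical below 0.03 rad and linear speed of pin_rail below 0.01 m/s and contact force between pin_rail and riser above 1 N and contact force between the fingers and pin_rail above 1 N and height (world z) of lid below 0.004 m and angle between lid's own z axis and vertical below 0.1 rad and angle between jar's own z axis and vertical below 0.05 rad); the arm keeps its last pose, push and grip.
It fails at once if the lid is dropped (it falls freely from more than about 2 cm) (contact force between the fingers and lid below 0.01 N and linear speed of lid above 0.6 m/s).
It fails at once if the rail is lifted off the riser: its inner end comes more than 15 mm above the riser's top (z of rail_tail in the frame of riser_edge above 0.015 m).
It fails at once if the rail tips by more than 0.12 rad (angle between pin_rail's own z axis and vertical above 0.12 rad).
It fails at once if the jar is shifted by more than 50 mm or tipped by more than 0.25 rad (distance of jar from where it was at the start of the episode above 0.05 m or angle between jar's own z axis and vertical above 0.25 rad).
It fails at once if a bystander is moved by more than 40 mm or tipped over (distance of any of stapler, hole_punch, eraser, call_bell, name_plate, tape_dispenser, pen_cup from where it was at the start of the episode above 0.04 m or angle between any of stapler, hole_punch, eraser, call_bell, name_plate, tape_dispenser, pen_cup's own z axis and vertical above 0.3 rad).
It also fails if it takes over 51 s, if anything falls off the work surface, if the arm or the gripper's body presses on something with over 40 N, if the wrist force passes 120 N, or if a joint passes its speed limit or range.

## Working session

There is one attempt and no reset: what is moved stays moved. The work goes in short steps, Python scripts to look and compute and a tool call to move; the robot and the scene stay as the last step left them, time stands still between calls to the robot, and variables do not carry over. Pictures are saved under pics/ and viewed, at most 10 in all, crops included, and the job is handed in when it is done.

Besides the shell and the picture viewer there is one more tool, called after "Emit:" by a JSON object that holds its "api" and its "payload", one argument or row to a line. play_rows: Moves the arm, as the interface text tells. Its arguments: {"type":"object","properties":{"motion":{"type":"array","items":{"type":"object","properties":{"twist":{"type":"array","items":{"type":"number"}},"dp":{"type":"array","items":{"type":"number"}},"jaw":{"type":"number"}}}},"grip_force":{"type":"number"}},"required":["motion"]}

```bash
mkdir -p pics; ls; cat > h.py <<'E'
import numpy as np, cv2
from cell import env, get_image, regions_of
def pts(im, mask=None):
    z=im["z_map"]; K=im["intrinsics"]
    v,u=np.nonzero((z>0)&(mask if mask is not None else True))
    d=z[v,u]; c=np.stack([(u-K[0,2])/K[0,0]*d,(v-K[1,2])/K[1,1]*d,d],1)
    return (c-im["t"])@im["R"], u, v   # R^T (c-t)
def save(im,name,crop=None,s=1):
    f=im["frame"][:,:,::-1]
    if crop: f=f[crop[1]:crop[3],crop[0]:crop[2]]
    cv2.imwrite("pics/"+name,cv2.resize(f,None,fx=s,fy=s))
E
python3 - <<'E'
from h import *
o=env.get_obs(); print(o["tcp_pos"],o["tool_rot"],o["contact_force"],o["t"])
a=get_image("scene"); b=get_image("top")
save(a,"scene1.png"); save(b,"top1.png")
for n,im in (("scene",a),("top",b)):
    for q in ["lid","jar","pin_rail","riser","turntable","call_bell","name_plate"]:
        for r in regions_of(q,im)[:4]:
            p,_,_=pts(im,r["pixels"])
            print(n,q,round(r["p"],2),np.round(r["at"]),len(p),np.round(np.median(p,0),3) if len(p) else "",np.round(p.min(0),3) if len(p) else "",np.round(p.max(0),3) if len(p) else "")
E
```

```text
pics
[0.22400465 0.58297586 0.24912128] [-5.72872194e-01 -3.08870999e+00  2.59458146e-03] [-0.23621457  0.12725044 -0.2250807 ] 0.0
scene lid 0.85 [419. 308.] 689 [0.602 0.3   0.108] [0.505 0.259 0.017] [0.634 0.332 0.139]
scene jar 0.95 [372. 385.] 1309 [0.788 0.286 0.043] [ 0.748  0.241 -0.003] [0.822 0.321 0.08 ]
scene jar 0.75 [411. 326.] 521 [0.625 0.305 0.06 ] [0.593 0.261 0.023] [0.634 0.332 0.098]
scene jar 0.74 [321. 358.] 1237 [0.786 0.158 0.044] [ 0.699  0.119 -0.003] [0.822 0.192 0.079]
scene jar 0.61 [466. 235.] 907 [0.284 0.312 0.047] [ 0.152  0.274 -0.001] [0.307 0.346 0.082]
scene pin_rail 0.65 [205. 219.] 1795 [ 0.582 -0.298  0.099] [ 0.416 -0.361 -0.006] [ 0.722 -0.272  0.108]
scene pin_rail 0.39 [385. 302.] 233 [0.566 0.206 0.036] [0.534 0.175 0.018] [0.585 0.233 0.045]
scene pin_rail 0.21 [248. 214.] 5703 [ 0.512 -0.22   0.084] [ 0.293 -0.424 -0.007] [ 0.636 -0.082  0.093]
scene riser 0.77 [250. 214.] 5808 [ 0.512 -0.22   0.084] [ 0.284 -0.489 -0.007] [ 0.649 -0.082  0.113]
scene turntable 0.94 [400. 314.] 4660 [0.555 0.252 0.024] [ 0.361  0.115 -0.003] [0.666 0.4
[... 961 characters left out ...]
 0.11 ]
top riser 0.65 [405. 263.] 6794 [ 0.484 -0.238  0.086] [ 0.376 -0.437 -0.004] [ 0.628 -0.085  0.103]
top turntable 0.62 [235. 245.] 4495 [0.528 0.252 0.025] [ 0.386  0.126 -0.003] [0.665 0.405 0.105]
top turntable 0.16 [225. 230.] 136 [0.57  0.271 0.058] [0.559 0.26  0.023] [0.606 0.308 0.097]
top turntable 0.15 [219. 221.] 517 [0.592 0.294 0.109] [0.56  0.26  0.024] [0.633 0.354 0.141]
top call_bell 0.76 [366. 246.] 529 [ 0.523 -0.131  0.12 ] [ 0.49  -0.169  0.082] [ 0.565 -0.1    0.147]
top name_plate 0.85 [336. 190.] 1268 [ 0.725 -0.032  0.017] [ 0.685 -0.14  -0.005] [0.781 0.078 0.066]
top name_plate 0.51 [209. 260.] 698 [0.486 0.324 0.079] [0.435 0.287 0.018] [0.542 0.387 0.089]
```

View pics/scene1.png

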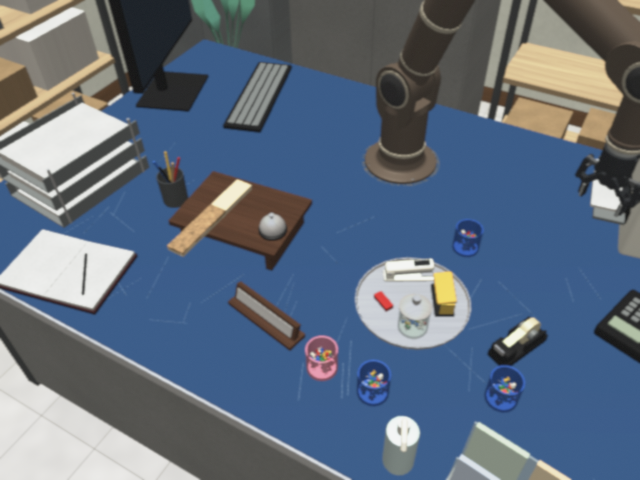

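View pics/top1.png

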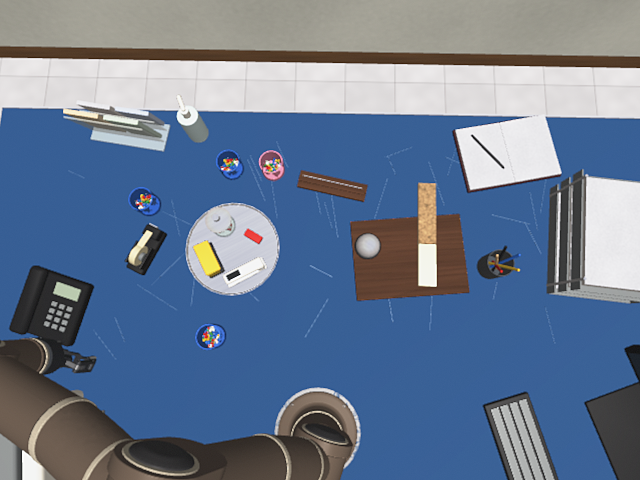

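The only clear lidded jar is the one on the tray, at scene (415,312) / top (220,218). The look-alikes are the blue ones at scene (374,382), (504,388), (467,237) and the pink one at (321,357). The rail runs from scene (170,250) to (240,185). Next I measure the knob, riser and rail.

```bash
python3 - <<'E'
from h import *
T=get_image("top");S=get_image("scene")
save(S,"lid.png",(340,240,480,350),4)
for n,im in (("top",T),("scene",S)):
    p,u,v=pts(im)
    rgb=im["frame"][v,u].astype(int)
    near=np.hypot(p[:,0]-.597,p[:,1]-.296)<.05
    k=near&(p[:,2]>.125); print(n,"knob",k.sum(),p[k].mean(0).round(4),p[k].min(0).round(4),p[k].max(0).round(4), np.median(p[k],0).round(4))
    d=near&(p[:,2]>.088)&(p[:,2]<.118); print(" dome",d.sum(),((p[d].min(0)+p[d].max(0))/2).round(4))
    box=(p[:,0]>.3)&(p[:,0]<.8)&(p[:,1]<-.03)&(p[:,1]>-.5)
    t=box&(abs(p[:,2]-.085)<.006)&(rgb.sum(1)<260)
    r=cv2.minAreaRect(p[t][:,:2].astype(np.float32)); print(" riser",t.sum(),r, p[t][:,2].mean())
    c=cv2.boxPoints(r); print(c.round(4).tolist())
    q=box&(abs(p[:,2]-.101)<.008)&(rgb.sum(1)>=280)&(p[:,1]<-.2)&(p[:,1]>-.38)
    r=cv2.minAreaRect(p[q][:,:2].astype(np.float32)); print(" rail",q.sum(),r,p[q][:,2].mean())
    print(cv2.boxPoints(r).round(4).tolist())
    sat=rgb.max(1)-rgb.min(1); bare=q&(rgb[:,2]>170)
    r=cv2.minAreaRect(p[bare][:,:2].astype(np.float32)); print(" bare",bare.sum(),r);print(cv2.boxPoints(r).round(4).tolist())
E
```

```text
top knob 44 [0.5947 0.2948 0.1351] [0.5853 0.2863 0.1259] [0.6056 0.3035 0.1401] [0.5947 0.2949 0.1355]
 dome 493 [0.5944 0.2959 0.1034]
 riser 6667 ((0.5053579211235046, -0.2947193384170532), (0.22872039675712585, 0.403260201215744), 5.258053779602051) 0.08608334257179673
[[0.37299999594688416, -0.10440000146627426], [0.4099999964237213, -0.5059999823570251], [0.6377000212669373, -0.48500001430511475], [0.6007999777793884, -0.08349999785423279]]
 rail 1831 ((0.566389262676239, -0.30306681990623474), (0.05107913911342621, 0.2998338043689728), 88.75508880615234) 0.1022945861239667
[[0.41600000858306885, -0.325300008058548], [0.7156999707221985, -0.3319000005722046], [0.7167999744415283, -0.2808000147342682], [0.4171000123023987, -0.2743000090122223]]
 bare 706 ((0.47610238194465637, -0.30267685651779175), (0.0475706085562706, 0.11951010674238205), 88.44005584716797)
[[0.4156999886035919, -0.3248000144958496], [0.5351999998092651, -0.3280999958515167], [0.5364999771118164, -0.28049999475479126], [0.4169999957084656, -0.27730000019073486]]
scene knob 70 [0.5969 0.2965 0.133 ] [0.585  0.
[... 308 characters left out ...]
38282776], [0.6502000093460083, -0.4871000051498413], [0.61080002784729, -0.07999999821186066]]
 rail 1607 ((0.5680819749832153, -0.3032723665237427), (0.05881292745471001, 0.30531439185142517), 88.67398834228516) 0.09982386364068767
[[0.4147999882698059, -0.32910001277923584], [0.7200000286102295, -0.3361999988555908], [0.7214000225067139, -0.2773999869823456], [0.41609999537467957, -0.2703000009059906]]
 bare 485 ((0.4774233102798462, -0.3023589253425598), (0.12173730134963989, 0.051837872713804245), 0.4974166452884674)
[[0.4162999987602234, -0.2770000100135803], [0.41679999232292175, -0.3287999927997589], [0.5385000109672546, -0.3276999890804291], [0.538100004196167, -0.2759000062942505]]
```

View pics/lid.png

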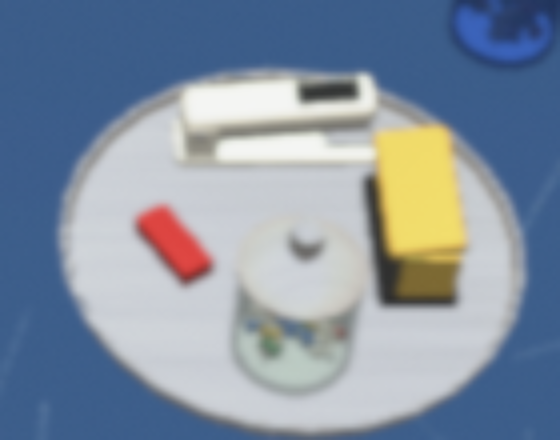

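The crop confirms it: a clear glass jar with a domed lid and grey knob, the knob at crop (305,240). Its top is at about (0.595, 0.2955, 0.135), which matches 24+69+42 mm. I approach above it first.

Emit:
{"api": "play_rows", "payload": {
  "motion": [
    {"twist":[0,0,0],"dp":[-30,-9,0],"jaw":50},
    {"twist":[0,0,0],"dp":[-90,-27,0],"jaw":50},
    {"twist":[0,0,0],"dp":[-150,-45,0],"jaw":50},
    {"twist":[0,0,0],"dp":[-210,-63,0],"jaw":50},
    {"twist":[0,0,0],"dp":[-270,-81,0],"jaw":50},
    {"twist":[0,0,0],"dp":[-330,-99,0],"jaw":50},
    {"twist":[0,0,0],"dp":[-390,-117,0],"jaw":50},
    {"twist":[0,0,0],"dp":[-449,-135,0],"jaw":50}
  ]
}}

```text
t: 1.9
tcp_pos: [0.5963, 0.2952, 0.2502]
tool_rot: [0.572, 3.089, 0.001]
contact_force: [0.3, -0.0, 1.0]
finger_gap: 0.0498
finger_force: 0.0
```

```bash
cat >> h.py <<'E'
from scipy.spatial.transform import Rotation as Ro
def todelta(x):
    o=env.get_obs(); R=Ro.from_rotvec(o["tool_rot"]).as_matrix()
    print("t",round(o["t"],2),"tcp",np.round(o["tcp_pos"],4),"gap",round(float(o["finger_gap"]),4),"yaw_y",np.degrees(np.arctan2(R[1,1],R[0,1])).round(2),"z",R[:,2].round(4),"F",np.round(o["contact_force"],2))
    if x is not None: print("dp mm",(R.T@(np.array(x)-o["tcp_pos"])*1000).round(1))
E
python3 - <<'E'
from h import *
todelta([.595,.2955,.1355])
im=get_image("wrist")
save(im,"w1.png")
p,u,v=pts(im)
k=(np.hypot(p[:,0]-.597,p[:,1]-.296)<.03)&(p[:,2]>.122)
print(k.sum(),p[k].mean(0),p[k].min(0),p[k].max(0))
E
```

```text
t 1.9 tcp [0.5963 0.2952 0.2502] gap 0.0498 yaw_y 69.0 z [ 4.e-04  5.e-04 -1.e+00] F [ 0.26 -0.05  0.98]
dp mm [  1.3  -0.2 114.7]
29859 [0.58465404 0.30085868 0.31154161] [0.57047576 0.26714497 0.1222186 ] [0.61628061 0.32597517 0.3370195 ]
```

```bash
python3 - <<'E'
from h import *
im=get_image("wrist")
p,u,v=pts(im)
k=(np.hypot(p[:,0]-.595,p[:,1]-.296)<.025)&(p[:,2]>.125)&(p[:,2]<.145)
q=p[k]; print(k.sum(),q.mean(0).round(4),q.min(0).round(4),q.max(0).round(4))
k=k&(p[:,2]>.131);q=p[k]; print(k.sum(),((q.min(0)+q.max(0))/2).round(4))
E
```

```text
614 [0.593  0.2969 0.136 ] [0.584  0.2866 0.1251] [0.6035 0.3065 0.1388]
579 [0.5938 0.2966 0.1349]
```

Emit:
{"api": "play_rows", "payload": {
  "motion": [
    {"twist":[0,0,0],"dp":[2,0,30],"jaw":50},
    {"twist":[0,0,0],"dp":[2,0,70],"jaw":50},
    {"twist":[0,0,0],"dp":[2,0,100],"jaw":50},
    {"twist":[0,0,0],"dp":[2,0,114],"jaw":50},
    {"twist":[0,0,0],"dp":[2,0,114],"jaw":30},
    {"twist":[0,0,0],"dp":[2,0,114],"jaw":10},
    {"twist":[0,0,0],"dp":[2,0,114],"jaw":10},
    {"twist":[0,0,0],"dp":[2,0,114],"jaw":10}
  ],
  "grip_force": 30
}}

```text
t: 3.0
tcp_pos: [0.5935, 0.2974, 0.1372]
tool_rot: [0.573, 3.088, 0.002]
contact_force: [-0.2, -0.0, 3.9]
finger_gap: 0.0185
finger_force: 29.7
```

Emit:
{"api": "play_rows", "payload": {
  "motion": [
    {"twist":[0,0,0],"dp":[0,0,-5],"jaw":10},
    {"twist":[0,0,0],"dp":[0,0,-20],"jaw":10},
    {"twist":[0,0,0],"dp":[0,0,-40],"jaw":10},
    {"twist":[0,0,0],"dp":[0,0,-60],"jaw":10},
    {"twist":[0,0,0],"dp":[0,0,-75],"jaw":10},
    {"twist":[0,0,0],"dp":[0,0,-80],"jaw":10},
    {"twist":[0,0,0],"dp":[0,0,-80],"jaw":10},
    {"twist":[0,0,0],"dp":[0,0,-80],"jaw":10}
  ]
}}

```text
t: 4.0
tcp_pos: [0.5926, 0.297, 0.2151]
tool_rot: [-0.573, -3.088, 0.001]
contact_force: [-1.0, -0.4, -1.1]
finger_gap: 0.0186
finger_force: 29.4
```

```bash
python3 - <<'E'
from h import *
todelta([.5,.01,.215]);todelta([.5,.01,.044])
im=get_image("scene"); save(im,"lift.png",(320,180,480,320),4)
p,u,v=pts(im)
rgb=im["frame"][v,u].astype(int)
for r in regions_of("lid",im)[:2]:
    q,_,_=pts(im,r["pixels"]); print(r["p"],np.median(q,0),q.min(0),q.max(0))
# counter gap check
T=get_image("top");p,u,v=pts(T)
b=(abs(p[:,0]-.5)<.05)&(abs(p[:,1])<.2)&(p[:,2]>.012)&(p[:,2]<.09)
h,e=np.histogram(p[b][:,1],40,(-.2,.2)); print(dict(zip(e.round(2)[:-1],h)))
E
```

```text
t 4.0 tcp [0.5926 0.297  0.2151] gap 0.0186 yaw_y 68.99 z [-1.2e-03 -6.0e-04 -1.0e+00] F [-1.   -0.42 -1.07]
dp mm [ -16.5 -301.1    0.4]
t 4.0 tcp [0.5926 0.297  0.2151] gap 0.0186 yaw_y 68.99 z [-1.2e-03 -6.0e-04 -1.0e+00] F [-1.   -0.42 -1.07]
dp mm [ -16.6 -300.9  171.4]
0.65 [0.60540211 0.29763505 0.18497523] [0.45649364 0.21514161 0.02766042] [0.63358258 0.33324586 0.22937844]
0.3 [0.4760384  0.1979162  0.06196986] [0.42340493 0.15938402 0.02130225] [0.59816356 0.27240624 0.23910775]
{np.float64(-0.2): np.int64(103), np.float64(-0.19): np.int64(131), np.float64(-0.18): np.int64(99), np.float64(-0.17): np.int64(80), np.float64(-0.16): np.int64(50), np.float64(-0.15): np.int64(59), np.float64(-0.14): np.int64(42), np.float64(-0.13): np.int64(54), np.float64(-0.12): np.int64(45), np.float64(-0.11): np.int64(75), np.float64(-0.1): np.int64(72), np.float64(-0.09): np.int64(5), np.float64(-0.08): np.int64(0), np.float64(-0.07): np.int64(0), np.float64(-0.06): np.int64(0), np.float64(-0.05): np.int64(0), np.float64(-0.04): np.int64(0), np.float64(-0.03): np.int64(0), np.float64(-0.02): np.int64(0), np.float64(-0.01): np.int64(0), np.float64(0.0): np.int64(0), np.float64(0.01): np.int64(0), np.float64(0.02): np.int64(0), np.float64(0.03): np.int64(0), np.float64(0.04): np.int64(0), np.float64(0.05): np.int64(0), np.float64(0.06): np.int64(0), np.float64(0.07): np.int64(0), np.float64(0.08): np.int64(0), np.float64(0.09): np.int64(0), np.float64(0.1): np.int64(0), np.float64(0.11): np.int64(0), np.float64(0.12): np.int64(19), np.float64(0.13): np.int64(76), np.float64(0.14): np.int64(96), np.float64(0.15): np.int64(110), np.float64(0.16): np.int64(126), np.float64(0.17): np.int64(121), np.float64(0.18): np.int64(116), np.float64(0.19): np.int64(115)}
```

Emit:
{"api": "play_rows", "payload": {
  "motion": [
    {"twist":[0,0,0],"dp":[-1,-20,0],"jaw":10},
    {"twist":[0,0,0],"dp":[-3,-60,0],"jaw":10},
    {"twist":[0,0,0],"dp":[-6,-110,0],"jaw":10},
    {"twist":[0,0,0],"dp":[-9,-160,0],"jaw":10},
    {"twist":[0,0,0],"dp":[-12,-210,0],"jaw":10},
    {"twist":[0,0,0],"dp":[-14,-255,20],"jaw":10},
    {"twist":[0,0,0],"dp":[-16,-285,45],"jaw":10},
    {"twist":[0,0,0],"dp":[-17,-298,70],"jaw":10}
  ]
}}

```text
t: 5.15
tcp_pos: [0.5014, 0.0108, 0.1455]
tool_rot: [0.577, 3.088, -0.0]
contact_force: [0.6, 1.3, -0.6]
finger_gap: 0.0185
finger_force: 29.4
```

```bash
python3 - <<'E'
from h import *
todelta([.5,.01,.046])
im=get_image("scene"); p,u,v=pts(im)
save(im,"hang.png",(250,180,410,320),4)
b=(np.hypot(p[:,0]-.5,p[:,1]-.012)<.06)&(p[:,2]>.012)
q=p[b]; 
for z in np.arange(.05,.2,.01):
    s=q[abs(q[:,2]-z)<.005]
    if len(s): print(z.round(2),len(s),s.min(0).round(3),s.max(0).round(3))
E
```

```text
t 5.15 tcp [0.5014 0.0108 0.1455] gap 0.0185 yaw_y 68.84 z [ 4.e-04 -4.e-04 -1.e+00] F [ 0.65  1.32 -0.56]
dp mm [ 1.1 -1.2 99.5]
0.1 6 [0.506 0.001 0.103] [0.538 0.044 0.105]
0.11 227 [ 0.466 -0.028  0.105] [0.543 0.048 0.115]
0.12 172 [ 0.476 -0.021  0.115] [0.543 0.042 0.124]
0.13 20 [ 0.499 -0.015  0.128] [0.522 0.025 0.134]
0.14 53 [ 0.497 -0.015  0.135] [0.519 0.033 0.145]
0.15 45 [ 0.495 -0.016  0.145] [0.521 0.032 0.154]
0.16 38 [ 0.496 -0.016  0.155] [0.52  0.029 0.165]
0.17 46 [ 0.497 -0.032  0.165] [0.528 0.05  0.175]
0.18 80 [ 0.493 -0.035  0.175] [0.53  0.055 0.185]
0.19 69 [ 0.493 -0.04   0.185] [0.531 0.061 0.195]
0.2 90 [ 0.485 -0.046  0.195] [0.534 0.064 0.205]
```

View pics/hang.png

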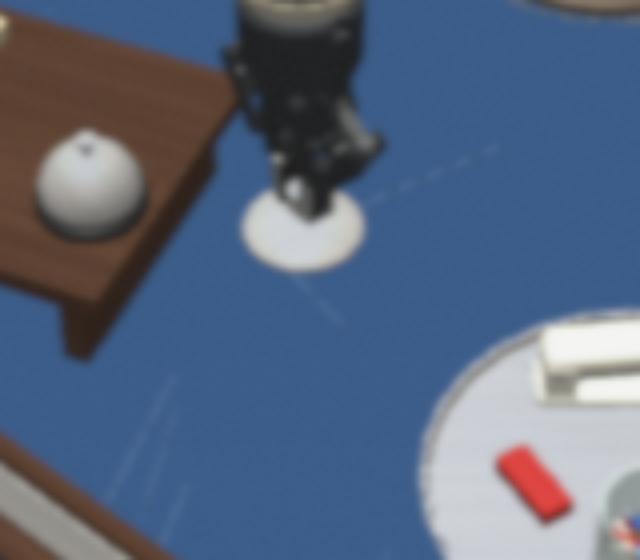

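The lid hangs level at crop (303,230) over bare counter. I lower it, slowing near contact.

Emit:
{"api": "play_rows", "payload": {
  "motion": [
    {"twist":[0,0,0],"dp":[1,0,25],"jaw":10},
    {"twist":[0,0,0],"dp":[1,0,60],"jaw":10},
    {"twist":[0,0,0],"dp":[1,0,82],"jaw":10},
    {"twist":[0,0,0],"dp":[1,0,92],"jaw":10},
    {"twist":[0,0,0],"dp":[1,0,95],"jaw":10},
    {"twist":[0,0,0],"dp":[1,0,97],"jaw":10},
    {"twist":[0,0,0],"dp":[1,0,98],"jaw":10},
    {"twist":[0,0,0],"dp":[1,0,99],"jaw":10}
  ]
}}

```text
t: 6.2
tcp_pos: [0.5014, 0.0133, 0.0474]
tool_rot: [0.573, 3.088, 0.001]
contact_force: [0.2, -0.3, 0.0]
finger_gap: 0.0183
finger_force: 29.5
```

Emit:
{"api": "play_rows", "payload": {
  "motion": [
    {"twist":[0,0,0],"dp":[0,0,1],"jaw":10},
    {"twist":[0,0,0],"dp":[0,0,1.5],"jaw":10},
    {"twist":[0,0,0],"dp":[0,0,2],"jaw":10},
    {"twist":[0,0,0],"dp":[0,0,2.5],"jaw":10},
    {"twist":[0,0,0],"dp":[0,0,3],"jaw":10},
    {"twist":[0,0,0],"dp":[0,0,3.5],"jaw":10},
    {"twist":[0,0,0],"dp":[0,0,3.5],"jaw":10},
    {"twist":[0,0,0],"dp":[0,0,3.5],"jaw":10}
  ]
}}

```text
t: 7.2
tcp_pos: [0.501, 0.0132, 0.0441]
tool_rot: [0.573, 3.089, 0.0]
contact_force: [-2.5, -0.9, 9.3]
finger_gap: 0.0186
finger_force: 30.3
```

Emit:
{"api": "play_rows", "payload": {
  "motion": [
    {"twist":[0,0,0],"dp":[0,0,-1],"jaw":22},
    {"twist":[0,0,0],"dp":[0,0,-1],"jaw":40},
    {"twist":[0,0,0],"dp":[0,0,-1],"jaw":50},
    {"twist":[0,0,0],"dp":[0,0,-1],"jaw":50},
    {"twist":[0,0,0],"dp":[0,0,-20],"jaw":50},
    {"twist":[0,0,0],"dp":[0,0,-70],"jaw":50},
    {"twist":[0,0,0],"dp":[0,0,-130],"jaw":50},
    {"twist":[0,0,0],"dp":[0,0,-190],"jaw":50}
  ]
}}

```text
t: 8.2
tcp_pos: [0.5007, 0.0131, 0.2353]
tool_rot: [-0.573, -3.089, 0.0]
contact_force: [1.8, -0.2, -0.3]
finger_gap: 0.0502
finger_force: 0.0
```

```bash
cat >> h.py <<'E'
def rr(im):
    p,u,v=pts(im); rgb=im["frame"][v,u].astype(int)
    box=(p[:,0]>.3)&(p[:,0]<.8)&(p[:,1]<-.03)&(p[:,1]>-.4)
    t=box&(abs(p[:,2]-.086)<.007)&(rgb.sum(1)<260)&(rgb[:,0]>=rgb[:,2])
    g=p[t]
    def line(ys,far=True):   # extreme x per y-bin
        o=[]
        for y in ys:
            s=g[abs(g[:,1]-y)<.004]
            if len(s)>3: o.append(((s[:,0].max() if far else s[:,0].min()),y))
        o=np.array(o); k=np.polyfit(o[:,1],o[:,0],1); r=o[:,0]-np.polyval(k,o[:,1]); m=abs(r)<.004
        return np.polyfit(o[m,1],o[m,0],1),m.sum(),r[m].std()
    ys=np.r_[-.385:-.345:.006,-.255:-.19:.006]
    f=line(ys); print("far edge",f, "deg",-np.degrees(np.arctan(f[0][0])))
    q=box&(abs(p[:,2]-.102)<.008)&(rgb.sum(1)>=280)&(p[:,1]<-.2)&(p[:,1]>-.38)
    r=cv2.minAreaRect(p[q][:,:2].astype(np.float32)); print("rail",r); print(cv2.boxPoints(r).round(4).tolist())
    # bare/cork joint: bluish channel jump along x
    bl=rgb[:,2]; xs=np.arange(.40,.70,.003)
    prof=[bl[q&(abs(p[:,0]-x)<.003)].mean() if (q&(abs(p[:,0]-x)<.003)).sum()>3 else np.nan for x in xs]
    hi=np.nanpercentile(prof,95);lo=np.nanmedian([a for a,x in zip(prof,xs) if x>.63]); 
    bare=q&(bl>(hi+lo)/2)
    b=p[bare]; print("bare x", np.percentile(b[:,0],[.5,99.5]).round(4),"mean y",b[:,1].mean().round(4),"hi lo",hi,lo)
    return p,rgb
E
python3 - <<'E'
from h import *
todelta([.476,-.303,.22])
T=get_image("top");p,rgb=rr(T)
k=(np.hypot(p[:,0]-.5,p[:,1]-.012)<.05)&(p[:,2]>.008)&(p[:,2]<.06)
print("lid",k.sum(),p[k].min(0),p[k].max(0))
S=get_image("scene");save(S,"put.png",(200,160,420,320),3.5);rr(S)
E
```

```text
t 8.2 tcp [0.5007 0.0131 0.2353] gap 0.0502 yaw_y 68.98 z [-3.e-04 -1.e-04 -1.e+00] F [ 1.85 -0.16 -0.29]
dp mm [ -90.4 -303.9   15.3]
far edge (array([-0.08861042,  0.59224257]), np.int64(18), np.float64(0.0007619483089225984)) deg 5.063777458228726
rail ((0.5664030313491821, -0.30316799879074097), (0.051402874290943146, 0.2996906340122223), 88.81082916259766)
[[0.41609999537467957, -0.32580000162124634], [0.7156999707221985, -0.3319999873638153], [0.71670001745224, -0.28060001134872437], [0.4171000123023987, -0.274399995803833]]
bare x [0.4173 0.5342] mean y -0.3023 hi lo 233.84722222222223 115.90243902439025Traceback (most recent call last):
  File "<stdin>", line 5, in <module>
    return umr_minimum(a, axis, None, out, keepdims, initial, where)
ValueError: zero-size array to reduction operation minimum which has no identity
```

```bash
python3 - <<'E'
from h import *
S=get_image("scene");save(S,"put.png",(200,160,420,320),3.5);p,rgb=rr(S)
k=(np.hypot(p[:,0]-.5,p[:,1]-.012)<.06)&(p[:,2]>.008)&(p[:,2]<.06)
print("lid",k.sum(),p[k].min(0),p[k].max(0))
E
```

```text
far edge (array([-0.09620242,  0.59561167]), np.int64(17), np.float64(0.0015166984298394547)) deg 5.4950819087385545
rail ((0.568369448184967, -0.30298906564712524), (0.05699779838323593, 0.30613943934440613), 88.56966400146484)
[[0.4146000146865845, -0.3276999890804291], [0.7207000255584717, -0.3352999985218048], [0.722100019454956, -0.2782999873161316], [0.41609999537467957, -0.27070000767707825]]
bare x [0.4201 0.539 ] mean y -0.3024 hi lo 201.4251050420168 118.06060606060606
lid 439 [ 0.46720651 -0.02452475  0.00806472] [0.5428523  0.07138343 0.04593303]
```

View pics/put.png

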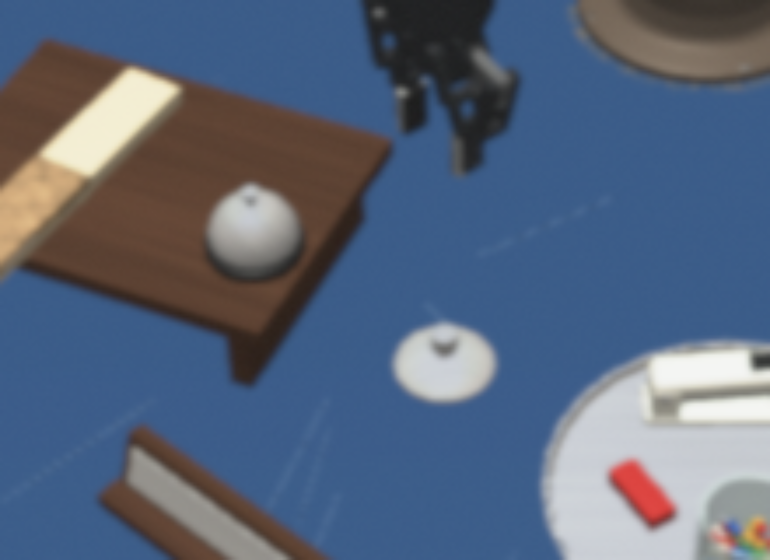

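The lid stands knob up at crop (445,362), height range fits. Next I go above the bare wood, turning the jaws across the rail.

Emit:
{"api": "play_rows", "payload": {
  "motion": [
    {"twist":[0,0,-3],"dp":[-8,-25,0],"jaw":80},
    {"twist":[0,0,-6],"dp":[-21,-70,0],"jaw":80},
    {"twist":[0,0,-9],"dp":[-36,-120,0],"jaw":80},
    {"twist":[0,0,-12],"dp":[-51,-170,0],"jaw":80},
    {"twist":[0,0,-15],"dp":[-66,-220,0],"jaw":80},
    {"twist":[0,0,-18],"dp":[-79,-265,0],"jaw":80},
    {"twist":[0,0,-19.8],"dp":[-90,-302,0],"jaw":80},
    {"twist":[0,0,-19.8],"dp":[-90,-302,0],"jaw":80}
  ]
}}

```text
t: 9.3
tcp_pos: [0.4753, -0.3044, 0.233]
tool_rot: [-0.041, -3.14, 0.002]
contact_force: [-0.1, 0.7, 0.2]
finger_gap: 0.0801
finger_force: 0.0
```

```bash
python3 - <<'E'
from h import *
todelta([.4764,-.3012,.112])
im=get_image("wrist"); p,rgb=rr(im); save(im,"w2.png")
k=(p[:,2]<.11)&(p[:,2]>.09); print(k.sum(),p[k].min(0),p[k].max(0), np.median(p[k],0))
E
```

```text
t 9.3 tcp [ 0.4753 -0.3044  0.233 ] gap 0.0801 yaw_y 88.49 z [-0.0011 -0.0014 -1.    ] F [-0.11  0.75  0.17]
dp mm [ -1.2   3.4 121. ]
far edge (array([-0.09304737,  0.59066088]), np.int64(5), np.float64(0.0010253750528352791)) deg 5.315915684766816
rail ((0.5195104479789734, -0.30225515365600586), (0.050103381276130676, 0.20818865299224854), 88.91905212402344)
[[0.41499999165534973, -0.325300008058548], [0.6230999827384949, -0.3292999863624573], [0.6241000294685364, -0.2791999876499176], [0.41589999198913574, -0.2752000093460083]]h.py:36: RuntimeWarning: All-NaN slice encountered
  hi=np.nanpercentile(prof,95);lo=np.nanmedian([a for a,x in zip(prof,xs) if x>.63]);
Traceback (most recent call last):
  File "h.py", line 38, in rr
    b=p[bare]; print("bare x", np.percentile(b[:,0],[.5,99.5]).round(4),"mean y",b[:,1].mean().round(4),"hi lo",hi,lo)
                               ~~~~~~~~~~~~~^^^^^^^^^^^^^^^^^^
IndexError: index -1 is out of bounds for axis 0 with size 0
```

Emit:
{"api": "play_rows", "payload": {
  "motion": [
    {"twist":[0,0,0],"dp":[-1,3,25],"jaw":80},
    {"twist":[0,0,0],"dp":[-1,3,65],"jaw":80},
    {"twist":[0,0,0],"dp":[-1,3,100],"jaw":80},
    {"twist":[0,0,0],"dp":[-1,3,120],"jaw":80},
    {"twist":[0,0,0],"dp":[-1,3,126],"jaw":80},
    {"twist":[0,0,0],"dp":[-1,3,127],"jaw":80},
    {"twist":[0,0,0],"dp":[-1,3,127],"jaw":65},
    {"twist":[0,0,0],"dp":[-1,3,127],"jaw":60}
  ]
}}

```text
t: 10.35
tcp_pos: [0.4783, -0.2981, 0.1073]
tool_rot: [0.033, 3.14, -0.001]
contact_force: [0.4, 0.9, -0.0]
finger_gap: 0.06
finger_force: 0.0
```

```bash
python3 - <<'E'
from h import *
todelta([.4764,-.3012,.105])
im=get_image("scene"); save(im,"grip.png",(150,130,310,270),4)
im=get_image("wrist"); save(im,"w3.png")
p,u,v=pts(im); k=(p[:,2]<.11)&(p[:,2]>.094)&(p[:,1]<-.24)&(p[:,1]>-.36); print(k.sum(),p[k].min(0),p[k].max(0))
E
```

```text
t 10.35 tcp [ 0.4783 -0.2981  0.1073] gap 0.06 yaw_y 88.79 z [ 1.4e-03 -5.0e-04 -1.0e+00] F [ 0.38  0.89 -0.02]
dp mm [ 1.8 -3.1  2.3]
28783 [ 0.41526337 -0.34198868  0.09480031] [ 0.52121687 -0.25478424  0.10999838]
```

View pics/w3.png

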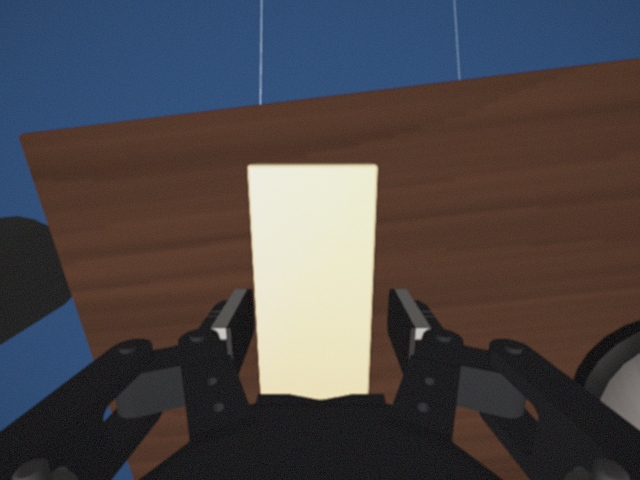

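The wrist view shows the bare wood (columns 250–375, tail edge at row 164) between the open pads, slightly off-centre. I centre and close.

Emit:
{"api": "play_rows", "payload": {
  "motion": [
    {"twist":[0,0,0],"dp":[1,-2,1],"jaw":60},
    {"twist":[0,0,0],"dp":[1,-3,2],"jaw":60},
    {"twist":[0,0,0],"dp":[1,-3,2],"jaw":55},
    {"twist":[0,0,0],"dp":[1,-3,2],"jaw":50},
    {"twist":[0,0,0],"dp":[1,-3,2],"jaw":45},
    {"twist":[0,0,0],"dp":[1,-3,2],"jaw":40},
    {"twist":[0,0,0],"dp":[1,-3,2],"jaw":40},
    {"twist":[0,0,0],"dp":[1,-3,2],"jaw":40}
  ],
  "grip_force": 40
}}

```text
t: 11.45
tcp_pos: [0.4767, -0.3011, 0.1047]
tool_rot: [0.034, 3.141, -0.0]
contact_force: [-1.6, 0.7, 5.2]
finger_gap: 0.0488
finger_force: 42.2
```

```bash
python3 - <<'E'
from h import *
todelta(None)
im=get_image("wrist");p,u,v=pts(im);rgb=im["frame"][v,u].astype(int)
k=(p[:,2]<.108)&(p[:,2]>.097)&(abs(p[:,1]+.301)<.018)&(p[:,0]<.47)&(rgb.sum(1)>400); q=p[k]
A=np.c_[q[:,:2],np.ones(len(q))]; print("plane",np.linalg.lstsq(A,q[:,2],rcond=None)[0].round(4),q[:,2].mean(),"tail x",np.percentile(q[:,0],.5))
g=(p[:,2]<.092)&(p[:,2]>.078)&(rgb[:,0]>rgb[:,2]); 
n=[]
for y in np.arange(-.37,-.15,.004):
    s=p[g&(abs(p[:,1]-y)<.002)]
    if len(s)>20:n.append((y,np.percentile(s[:,0],.3)))
n=np.array(n); c=np.polyfit(n[:,0],n[:,1],1); print("near edge",c,"at -.3:",np.polyval(c,-.3),(n[:,1]-np.polyval(c,n[:,0])).std())
T=get_image("top"); rr(T)
E
```

```text
t 11.45 tcp [ 0.4767 -0.3011  0.1047] gap 0.0488 yaw_y 88.78 z [ 2.e-04 -1.e-04 -1.e+00] F [-1.56  0.72  5.19]
plane [ 0.0005 -0.0003  0.1026] 0.10284764406412705 tail x 0.41600199982509506
near edge [0.03757916 0.40216531] at -.3: 0.3908915652312744 0.015390243131331431
far edge (array([-0.0938417 ,  0.59061548]), np.int64(18), np.float64(0.0009667746262266336)) deg 5.3610331084816645
rail ((0.5779228210449219, -0.30305156111717224), (0.05123704671859741, 0.27827882766723633), 88.70477294921875)
[[0.4381999969482422, -0.3255000114440918], [0.7164000272750854, -0.33180001378059387], [0.7175999879837036, -0.28060001134872437], [0.43939998745918274, -0.2743000090122223]]
bare x [0.441  0.5345] mean y -0.2872 hi lo 231.88571428571427 116.28205128205128
```

Emit:
{"api": "play_rows", "payload": {
  "motion": [
    {"twist":[0,0,-1],"dp":[-3,0,0],"jaw":40},
    {"twist":[0,0,-2.5],"dp":[-11,1,0],"jaw":40},
    {"twist":[0,0,-4],"dp":[-22,2.5,0],"jaw":40},
    {"twist":[0,0,-5.5],"dp":[-34,4,0],"jaw":40},
    {"twist":[0,0,-6.5],"dp":[-46,5,0],"jaw":40},
    {"twist":[0,0,-6.5],"dp":[-56,6.5,0],"jaw":40},
    {"twist":[0,0,-6.5],"dp":[-60,7,0],"jaw":40},
    {"twist":[0,0,-6.5],"dp":[-60,7,0],"jaw":40}
  ]
}}

```text
t: 12.55
tcp_pos: [0.536, -0.296, 0.1047]
tool_rot: [0.144, -3.137, 0.0]
contact_force: [-5.1, -0.2, 7.0]
finger_gap: 0.0486
finger_force: 42.5
```

```bash
cat > m.py <<'E'
from h import *
def fit(P):  # x = a*y+b, robust
    vx,vy,x0,y0=cv2.fitLine(P.astype(np.float32),cv2.DIST_HUBER,0,.0005,.0005).ravel()
    for _ in range(4):
        d=abs((P[:,0]-x0)*vy-(P[:,1]-y0)*vx); P=P[d<max(.001,2*np.median(d))]
        vx,vy,x0,y0=cv2.fitLine(P.astype(np.float32),cv2.DIST_L2,0,.001,.001).ravel()
    return np.array([x0,y0]),np.array([vx,vy])*np.sign(vy),len(P)
todelta(None)
W=get_image("wrist");p,u,v=pts(W);rgb=W["frame"][v,u].astype(int)
wood=(abs(p[:,2]-.087)<.005)&(rgb[:,0]>rgb[:,2]+10)&(rgb.sum(1)<330)&(v<300)
# near edge: topmost wood pixel in each column
E=[]
for c in range(40,600,4):
    i=np.nonzero(wood&(u==c))[0]
    if len(i)>30: E.append(p[i[v[i].argmin()],:2])
E=np.array(E); c0,d,n=fit(E); print("near edge",c0.round(4),"yaw",np.degrees(np.arctan2(-d[0],d[1])).round(2),n,len(E))
bare=(abs(p[:,2]-.102)<.005)&(rgb.sum(1)>450)&(v<330)&(rgb[:,0]>rgb[:,2])
Q=[]; L=[];Rr=[]
for c in range(200,450,2):
    i=np.nonzero(bare&(u==c))[0]
    if len(i)>40: Q.append(p[i[v[i].argmin()],:2])
t0,td,tn=fit(np.array(Q)); print("tail",t0.round(4),"yaw",np.degrees(np.arctan2(-td[0],td[1])).round(2),tn)
for r in range(100,320,2):
    i=np.nonzero(bare&(v==r))[0]
    if len(i)>60: L.append(p[i[u[i].argmin()],:2]);Rr.append(p[i[u[i].argmax()],:2])
M=(np.array(L)+np.array(Rr))/2; m0,md,_=fit(M[:,::-1]); print("axis yaw",np.degrees(np.arctan2(md[0],md[1])).round(2))
nrm=np.array([d[1],-d[0]]); dist=(t0-c0)@nrm; print("tail from near edge mm",dist*1000,"(want 110)")
q=p[bare]; print("plane",np.linalg.lstsq(np.c_[q[:,:2],np.ones(len(q))],q[:,2],rcond=None)[0].round(4), "z",q[:,2].mean())
rr(get_image("top"))
E
python3 m.py
```

```text
t 12.55 tcp [ 0.536  -0.296   0.1047] gap 0.0486 yaw_y 95.24 z [-1.5e-03 -3.0e-04 -1.0e+00] F [-5.14 -0.17  6.98]
near edge [ 0.4157 -0.3084] yaw 5.2 140 140
tail [ 0.4757 -0.3017] yaw 5.29 64
axis yaw 5.26
tail from near edge mm 60.38508 (want 110)
plane [-6.000e-04 -1.000e-04  1.031e-01] z 0.10283306743792572
far edge (array([-0.09313791,  0.59101795]), np.int64(11), np.float64(0.0009454617730969706)) deg 5.32105847455792
rail ((0.6501563191413879, -0.28578323125839233), (0.25263258814811707, 0.05241301283240318), 5.427102088928223)
[[0.5218999981880188, -0.27160000801086426], [0.5268999934196472, -0.3237999975681305], [0.7784000039100647, -0.29989999532699585], [0.7734000086784363, -0.24770000576972961]]
bare x [0.5232 0.593 ] mean y -0.2783 hi lo 235.83333333333331 118.26470588235294
```

The wrist near-edge reading is invalid: the edge has left the frame. I measure sub-pixel edges in the top and scene pictures instead.

```bash
cat > e.py <<'E'
from h import *
th=np.radians(5.3); U=np.array([np.cos(th),np.sin(th)]); V=np.array([-U[1],U[0]]); O=np.array([.6181,-.2906])
def prof(im,z,w0,w1,s0,s1,ch=None):
    s=np.arange(s0,s1,.0005); w=np.arange(w0,w1,.002)
    X=O+s[None,:,None]*U+w[:,None,None]*V; X=np.dstack([X,np.full(X.shape[:2],z)])
    c=X@im["R"].T+im["t"]; q=c@im["intrinsics"].T; q=(q[...,:2]/q[...,2:]).astype(np.float32)
    f=im["frame"].astype(np.float32); f=f if ch is None else f[...,ch]
    return s,cv2.remap(f,q[...,0],q[...,1],cv2.INTER_LINEAR)
def edge(s,a,sgn):
    r=[]
    k=cv2.getGaussianKernel(9,2).ravel()
    for g in a:
        d=sgn*np.gradient(np.convolve(g,k,'same'))[10:-10]; i=d.argmax(); j=slice(max(i-8,0),i+9); ww=np.clip(d[j],0,None)
        r.append((s[10:-10][j]*ww).sum()/ww.sum())
    return np.array(r)
for n in ("top","scene"):
    im=get_image(n); f=im["frame"].astype(np.float32); im=dict(im); im["frame"]=np.dstack([f[...,2]-f[...,0],f[...,2],f.sum(2)])
    print(n,"cam",(-im["R"].T@im["t"]).round(2))
    for nm,z,ws,s0,s1,ch,sg in [("far-",.085,(-.085,-.04),-.02,.02,0,1),("far+",.085,(.04,.085),-.02,.02,0,1),("near-",.085,(-.1,-.06),-.25,-.21,0,-1),("near+",.085,(.08,.12),-.25,-.21,0,-1),
       ("joint",.101,(-.015,.015),-.04,.0,1,-1),("end",.101,(-.015,.015),.135,.18,0,1)]:
        s,a=prof(im,z,*ws,s0,s1,ch); r=edge(s,a,sg); print(nm,"mm",(np.median(r)*1000).round(1),"sd",(r.std()*1000).round(1))
E
python3 e.py
```

```text
top cam [ 0.3  -0.01  1.34]
far- mm 7.6 sd 7.4
far+ mm 1.8 sd 0.3
near- mm -228.6 sd 6.1
near+ mm -239.1 sd 12.6
joint mm -23.9 sd 4.3
end mm 157.7 sd 0.3
scene cam [1.44 0.55 1.19]
far- mm 12.7 sd 3.7
far+ mm 12.8 sd 0.0
near- mm -238.9 sd 8.2
near+ mm -224.4 sd 0.5
joint mm -20.9 sd 0.4
end mm 169.1 sd 1.4
```

Emit:
{"api": "play_rows", "payload": {
  "motion": [
    {"twist":[0,0,0],"dp":[-3,0,0],"jaw":40},
    {"twist":[0,0,0],"dp":[-8,0,0],"jaw":40},
    {"twist":[0,0,0],"dp":[-13,0,0],"jaw":40},
    {"twist":[0,0,0],"dp":[-18,0,0],"jaw":40},
    {"twist":[0,0,0],"dp":[-21,0,0],"jaw":40},
    {"twist":[0,0,0],"dp":[-22,0,0],"jaw":40},
    {"twist":[0,0,0],"dp":[-22,0,0],"jaw":40},
    {"twist":[0,0,0],"dp":[-22,0,0],"jaw":40}
  ]
}}

```text
t: 13.75
tcp_pos: [0.5572, -0.2941, 0.1047]
tool_rot: [0.143, -3.136, 0.0]
contact_force: [-6.9, -1.2, 9.2]
finger_gap: 0.0487
finger_force: 42.6
```

```bash
cat > g.py <<'E'
import re
s=open('e.py').read().split("for n in")[0]; exec(s)
import sys
todelta(None)
out=[]
for n in ("top","scene"):
    im=get_image(n)
    # rectified views on planes z=.085 and z=.101: 1px=0.5mm ; columns = s (outward), rows = w
    for z in (.085,.101):
        _,a=prof(im,z,-.07,.07,-.06,.06,None); a=cv2.resize(a,(360,210))
        a=a[...,::-1].copy()
        for mm in range(-50,60,10): cv2.line(a,(int((mm+60)*3),0),(int((mm+60)*3),6 if mm else 20),(0,255,255),1)
        out.append(a)
c=np.vstack([np.hstack(out[:2]),np.hstack(out[2:])]); cv2.imwrite("pics/"+sys.argv[1],c); print(c.shape)
E
python3 g.py rect1.png
```

```text
t 13.75 tcp [ 0.5572 -0.2941  0.1047] gap 0.0487 yaw_y 95.22 z [-2.4e-03 -2.0e-04 -1.0e+00] F [-6.88 -1.17  9.21]
(420, 720, 3)[ WARN:0@1.020] global loadsave.cpp:1063 imwrite_ Unsupported depth image for selected encoder is fallbacked to CV_8U.
```

View pics/rect1.png

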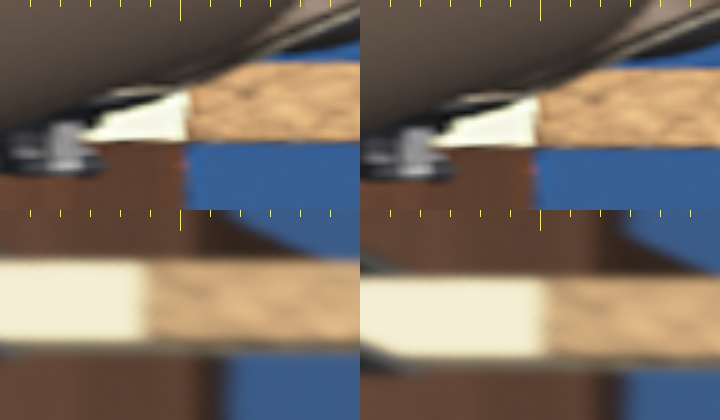

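The rectified views show the board edge at about +2.3 mm (top) and +5 mm (scene), and the joint at −0.7 and +1.7 mm. Both cameras agree the rail is about 3 mm short.

Emit:
{"api": "play_rows", "payload": {
  "motion": [
    {"twist":[0,0,0],"dp":[-1,0,0],"jaw":40},
    {"twist":[0,0,0],"dp":[-2,0,0],"jaw":40},
    {"twist":[0,0,0],"dp":[-3,0,0],"jaw":40},
    {"twist":[0,0,0],"dp":[-3,0,0],"jaw":40},
    {"twist":[0,0,0],"dp":[-3,0,0],"jaw":40},
    {"twist":[0,0,0],"dp":[-3,0,0],"jaw":40},
    {"twist":[0,0,0],"dp":[-3,0,0],"jaw":40},
    {"twist":[0,0,0],"dp":[-3,0,0],"jaw":40}
  ]
}}

```text
t: 14.85
tcp_pos: [0.5602, -0.2939, 0.1047]
tool_rot: [0.143, -3.136, 0.0]
contact_force: [-6.7, -1.0, 9.1]
finger_gap: 0.0492
finger_force: 42.6
```

```bash
cat > q.py <<'E'
s=open('e.py').read().split("for n in")[0]; exec(s)
todelta(None)
for n in ("top","scene"):
    im=dict(get_image(n)); f=im["frame"].astype(np.float32); im["frame"]=np.dstack([f[...,2]-f[...,0],f[...,2],f.sum(2)])
    L=[("far",.085,(.04,.065),-.012,.018,0 if n=="top" else 2,1 if n=="top" else -1),("joint",.101,(.005,.02) if n=="top" else (-.015,.02),-.012,.018,1,-1)]
    if n=="top": L.append(("end",.101,(-.0,.02),.16,.2,0,1))
    for nm,z,ws,s0,s1,ch,sg in L:
        s,a=prof(im,z,*ws,s0,s1,ch); r=edge(s,a,sg); print(n,nm,"mm",(np.median(r)*1000).round(1),"sd",(r.std()*1000).round(1))
S=get_image("scene");p,u,v=pts(S);rgb=S["frame"][v,u].astype(int)
d=p[:,:2]-O; a=d@U; b=d@V
k=(a>-.05)&(a<.16)&(abs(b+.0)<.035)&(p[:,2]>.095)&(p[:,2]<.112); q=p[k]
print("rail slope",np.linalg.lstsq(np.c_[a[k],b[k],np.ones(k.sum())],q[:,2],rcond=None)[0].round(4),k.sum())
for q_ in ("lid","jar"):
    for r in regions_of(q_,S)[:3]:
        z,_,_=pts(S,r["pixels"]); print(q_,round(r["p"],2),np.round(r["at"]),np.median(z,0).round(3))
E
python3 q.py; python3 g.py rect2.png 2>/dev/null
```

```text
t 14.85 tcp [ 0.5602 -0.2939  0.1047] gap 0.0492 yaw_y 95.22 z [-2.4e-03 -2.0e-04 -1.0e+00] F [-6.69 -0.99  9.14]
top far mm 1.9 sd 0.2
top joint mm 0.5 sd 0.5
top end mm 181.9 sd 0.2
scene far mm 4.5 sd 0.2
scene joint mm 3.2 sd 0.3
rail slope [-0.0015 -0.0038  0.1002] 1227
lid 0.6 [328. 263.] [0.51  0.018 0.014]
jar 0.88 [374. 382.] [0.786 0.286 0.043]
jar 0.81 [466. 238.] [0.285 0.312 0.047]
jar 0.77 [504. 387.] [0.668 0.536 0.045]
t 15.1 tcp [ 0.5602 -0.2939  0.1047] gap 0.0489 yaw_y 95.21 z [-2.3e-03 -3.0e-04 -1.0e+00] F [-6.63 -0.95  9.36]
(420, 720, 3)
```

View pics/rect2.png

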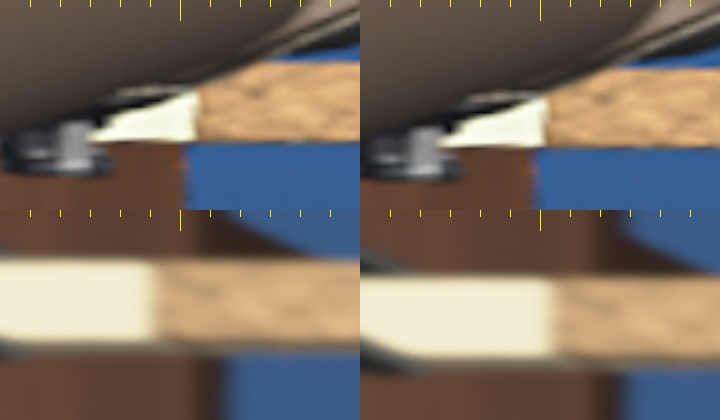

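The joint is 0–1.4 mm short, flat and square, pressing about 9 N. One millimetre more, then I hand in.

Emit:
{"api": "play_rows", "payload": {
  "motion": [
    {"twist":[0,0,0],"dp":[-0.5,0,0],"jaw":40},
    {"twist":[0,0,0],"dp":[-1,0,0],"jaw":40},
    {"twist":[0,0,0],"dp":[-1,0,0],"jaw":40},
    {"twist":[0,0,0],"dp":[-1,0,0],"jaw":40},
    {"twist":[0,0,0],"dp":[-1,0,0],"jaw":40},
    {"twist":[0,0,0],"dp":[-1,0,0],"jaw":40},
    {"twist":[0,0,0],"dp":[-1,0,0],"jaw":40},
    {"twist":[0,0,0],"dp":[-1,0,0],"jaw":40}
  ]
}}

```text
t: 16.2
tcp_pos: [0.561, -0.2938, 0.1047]
tool_rot: [0.143, -3.136, 0.0]
contact_force: [-7.1, -1.8, 9.3]
finger_gap: 0.0491
finger_force: 42.6
```

```bash
python3 q.py && python3 -c "
from h import *
todelta(None); print(env.finish_job())"
```

```text
t 16.2 tcp [ 0.561  -0.2938  0.1047] gap 0.0491 yaw_y 95.21 z [-2.5e-03 -3.0e-04 -1.0e+00] F [-7.12 -1.75  9.28]
top far mm 1.9 sd 0.2
top joint mm 2.3 sd 0.2
top end mm 182.7 sd 0.1
scene far mm 4.6 sd 0.3
scene joint mm 4.3 sd 0.3
rail slope [-0.0055 -0.0009  0.1005] 1237
lid 0.62 [329. 264.] [0.511 0.019 0.015]
lid 0.44 [440. 294.] [0.507 0.332 0.076]
jar 0.83 [373. 385.] [0.786 0.286 0.044]
jar 0.81 [466. 236.] [0.283 0.311 0.048]
jar 0.75 [321. 358.] [0.787 0.157 0.043]
t 16.45 tcp [ 0.561  -0.2938  0.1047] gap 0.0488 yaw_y 95.21 z [-2.6e-03 -2.0e-04 -1.0e+00] F [-7.38 -0.57  9.06]
the job is handed in; nothing more can be done
None
```

I handed the job in at about 16.5 s and got no verdict back. The lid stands knob up on the bare counter. The rail is flat and square, its cork joint within about 1 mm of the riser's far edge, with the bare end still gripped and pressed down. I did not re-check the jar after taking the lid off.

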